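Quarantine the rejected filter cell, key the passed one onto the port and hold it

TASK

Two knurled filter cells are back from inspection: first put the one with the red label flat into the red-ringed reject nest and let go of it, so that it cannot get onto the optics by mistake (never put it on the port). Then set the cell with the green label over the spigot of the filter port and turn it, while pressing it down, until the hidden keyways in its collar drop over the pins; push it fully home against the spring washer. Finish while holding it there, still pushed home and without letting go, so that a colleague can tighten the clamp screw; leave the objective, the dropper bottle and the lens tube where they stand.

Things in the scene. Friction and masses are not known exactly. Their poses are not given: they have to be found in the camera images.
- cell_green: passed filter cell, loose, about 80 g, upright: black knurled round cap, outside diameter 50, 24 high, dark blue glass in its top, GREEN label: an arc on one side of the top face with a flap over the rim. Origin: centre of its underside, z up its axis. Open below: bore 36 mm, roof 20 mm above the underside. Grip it across the knurl, fingertips 8 to 10 mm above its underside.
- cell_red: rejected filter cell, loose: the same in every way, but with a RED label. Both cells have three keyways inside the bore, out of sight, 120 degrees apart, 9 mm wide, open at the underside, 10 mm high; their angle to the label is not given.
- nest_seat (a point): centre of the recess floor of the reject nest, 7 mm above the table: a dark grey block 84 x 84 x 12 mm, fixed, with a red ring round its round recess, 54 mm in diameter and 5 mm deep. A seated cell has its origin here. Between the cells and this nest, instruments up to 320 mm tall stand with their fronts from x = 0.52 m on: carry a cell past them at about 0.25 m height.
- port: filter port, fixed; origin centre of its underside. Base plate 74 x 74 x 9 mm, black cube 55 x 55 up to 63 mm, flange 52 mm in diameter up to 72 mm, bright vertical spigot 33.6 mm in diameter up to 94 mm, its top edge bevelled 2 mm. A lens tube 33 mm in diameter sticks out 22 mm from the cube's +y side at a height of 36 mm, a brass clamp screw from the flange's -y side to 37 mm from the axis.
- port_seat (a point): on the spigot's axis, 74 mm above the table: the underside centre of a cell lies here when fully home (its roof then meets the spigot's top).
- port_pins (a point): on the spigot's axis, 8 mm above port_seat: height of the tops of three radial steel pins, greased, 4.5 mm thick, 120 degrees apart, reaching 20.7 mm from the axis; their angle is not given and differs each time. A cell off its keyways rests here; with the keyways within about 6 degrees of the pins it drops 4 mm onto the spring washer. Turning up to 120 degrees either way finds them.
- port_spring (a joint): spring washer round the spigot, m pressed down: 0 free (its top 4 mm above port_seat, a push of 4.5 N starts it), 0.004 with a cell fully home (8 N). It lifts a cell that is let go by 4 mm. If a cell that has dropped over the pins binds, ease the turn a few degrees either way, then push.
- objective_20x: bystander: white microscope objective with a green band, 29 mm in diameter, 53 high, standing on the table; origin centre of its underside.
- oil_dropper: bystander: amber dropper bottle with black cap, 28 mm in diameter, 68 high; origin centre of its underside.
- lens_tube: bystander: short black lens tube, 30 mm in diameter, 37 high; origin centre of its underside.

How it is judged:
On the way, in this order (a step that is already met when the one before it is completed fails the run):
1. the red-labelled cell lies flat in the reject nest and is let go (horizontal distance between cell_red and nest_seat below 0.004 m and z of cell_red in the frame of nest_seat below 0.0025 m and angle between cell_red's own z axis and vertical below 0.08 rad and contact force between the fingers and cell_red below 0.1 N), for 0.2 s.
2. the green-labelled cell has dropped over the pins of the port (horizontal distance between cell_green and port_seat below 0.003 m and z of cell_green in the frame of port_seat below 0.0055 m and angle between cell_green's own z axis and vertical below 0.1 rad), for 0.1 s.
At the end, for the whole second after the job is handed in: The fingers hold the green cell still on the port: underside within 1.5 mm of home level, 3 mm of the axis, tilt under 0.06 rad, finger contact over 3 N. The red cell lies flat in the reject nest (4 mm of centre, 2.5 mm of floor), not touched by the robot (horizontal distance between cell_green and port_seat below 0.003 m and z of cell_green in the frame of port_seat below 0.0015 m and angle between cell_green's own z axis and vertical below 0.06 rad and contact force between the fingers and cell_green above 3 N and linear speed of cell_green below 0.02 m/s and horizontal distance between cell_red and nest_seat below 0.004 m and z of cell_red in the frame of nest_seat below 0.0025 m and angle between cell_red's own z axis and vertical below 0.08 rad and contact force between the arm and cell_red below 0.1 N); the arm keeps its last pose, push and grip.
It fails at once if the red-labelled cell is put on the port (horizontal distance between cell_red and port_seat below 0.015 m and z of cell_red in the frame of port_seat below 0.018 m).
It fails at once if the objective is moved or knocked over (distance of objective_20x from where it was at the start of the episode above 0.02 m or angle between objective_20x's own z axis and vertical above 0.5 rad).
It fails at once if the dropper bottle is moved or knocked over (distance of oil_dropper from where it was at the start of the episode above 0.02 m or angle between oil_dropper's own z axis and vertical above 0.5 rad).
It fails at once if the lens tube is moved or knocked over (distance of lens_tube from where it was at the start of the episode above 0.02 m or angle between lens_tube's own z axis and vertical above 0.5 rad).
It also fails if it takes over 61 s, if anything falls off the work surface, if the arm or the gripper's body presses on something with over 40 N, if the wrist force passes 120 N, or if a joint passes its speed limit or range.

ROBOT

A 7-joint arm with a two-finger parallel gripper is mounted at the origin on a cart in front of the work surface, level with it; the furniture and walls round the work are solid. World frame = base frame: x ahead of the robot, y to its left, z up, the work surface at z = 0. Lengths are in m, angles in rad, forces in N, time in s.
With the tool pointing down it reaches from about 0.425 to 0.875 m from the base axis. Payload 4.7 kg.
Tool frame: the origin (TCP) lies at the very end of the fingers, on their centre line; the grasp point (between the pads) lies 19 mm behind it (manip.hold_point_z is the distance from the TCP to the grasp point, in m); z points along the fingers, y is the line along which they close (so a half turn about z gives the same grasp; the last joint's range is limited). The gripper opens to 85 mm and grips with 20 to 120 N. Pads are 22 mm wide; open, the fingers measure 114 mm over their backs; the gripper's body (76 mm by 85 mm) begins 54 mm behind the grasp point. The pads swing forward as they close: fully open they stand 13 mm farther back than shut.
Start: joints at [1.142, 0.321, -0.07, 1.45, 0.023, 1.371, -0.057], TCP at [0.278, -0.587, 0.231] pointing down, gripper open.
Joint ranges: [-2.86, 2.86], [-0.3, 2.09], [-1.38, 1.24], [0.06, 2.45], [-1.56, 4.7], [0.09, 2.05], [-2.69, 2.69]. Speed limits (rad/s): [2.57, 2.57, 3.14, 3.14, 3.14, 3.14, 3.14].

INTERFACE

Orientations are given as a rotation vector (axis times angle).
In Python, from bench import manip gives the robot as it stands. Calls block until the motion is done:
- manip.movep(position, orientation): joint-space move of the TCP to a pose.
- manip.move_l(position, rot=None, velocity=0.15): straight line of the TCP; rot=None keeps the orientation; velocity is the mean speed in m/s.
- manip.set_joints(angles): joint-space move.
- manip.gripper_to(opening): finger opening in m; the grip force is fixed at half the most; returns when the fingers have stopped.
- manip.sleep(seconds).
- manip.ik(position, orientation): joint angles nearest the present ones, or None.
- manip.read_state(): the state.
- manip.snapshot(name): name is "side" or "top"; returns a dict with "color" (420x560x3 uint8, blue, green, red), "z_map" (420x560 float32, m along the optical axis (not along the pixel's ray), 0 where there is no reading), "mtx" (3x3 intrinsics, pixels), "rvec" (rotation vector, rad) and "tvec" (3), from world to camera coordinates, as OpenCV has them. Camera axes: x right, y down, z forward; pixel columns grow to the right and rows downward; lengths in m; the calibration is good to about 2 mm. A picture is of the moment at which its call begins.
A pose or a line that the arm cannot do raises manip.PlanningError and nothing moves.
- manip.hand_in(): hands the job in; it is judged then, once.
Trained networks look in a picture, given as the dict that the camera call returned (one of the last four; its "shot" number tells which), for a name from the list of things; names that differ only in an ending like _2 or _b are one class to them, and where a whole thing is asked for, a point or a joint stands for the part that bears it (a point fixed in the world has none). Each returns a list of dicts, best first, with "score" (0 to 1); they miss things now and then, are a little off and sometimes report something else, mostly with a low value. They report only what shows in the picture. A call takes as long as a camera call.
- manip.recognise(query, picture): "location" ([column, row] in pixels, amid what is visible of it).
The state is a dict: "clock": time; "q": joint angles; "qd": joint speeds; "tau": joint torques, N m; "tool_pos": TCP position; "tool_rot": TCP orientation; "ft_force": force on the tool from outside, world axes, zero at the start; "torque": the same for the moment, N m; "gripper_width": finger opening in m; "finger_force": force on a finger pad.
Only numpy, scipy, OpenCV 4.12 (cv2) and the standard library are available. Lean on these libraries where they do the work, as an engineer would, in place of code of your own. Each camera call takes 0.05 s, during which the arm holds its last target. There are 200 camera calls.

## Working session

There is one attempt and no reset: what is moved stays moved. The work goes in short steps, each a Python script; the robot and the scene stay as the last script left them, time stands still between calls to the robot, and variables do not carry over. Pictures are saved under pics/ and viewed, at most 10 in all, crops included, and the job is handed in when it is done.

```bash
mkdir -p pics; ls; cat > h.py <<'E'
import numpy as np, cv2
from bench import manip as m
def proj(s,P):
    return cv2.projectPoints(np.array(P,float).reshape(-1,1,3),s["rvec"],s["tvec"],s["mtx"],None)[0].reshape(-1,2)
def unproj(s,u,v,z=None,plane=None):
    R=cv2.Rodrigues(np.array(s["rvec"],float))[0];t=np.array(s["tvec"],float).ravel()
    d=np.linalg.inv(s["mtx"])@[u,v,1.]
    c=-R.T@t; w=R.T@d
    if plane is not None: return c+w*(plane-c[2])/w[2]
    return c+w*z
def cloud(s):
    z=s["z_map"];v,u=np.mgrid[:z.shape[0],:z.shape[1]]
    R=cv2.Rodrigues(np.array(s["rvec"],float))[0];t=np.array(s["tvec"],float).ravel()
    d=np.stack([u,v,np.ones_like(u)],-1)@np.linalg.inv(s["mtx"]).T*z[...,None]
    P=(d-t)@R; P[z==0]=np.nan
    return P
E
python3 - <<'E'
from h import *
import pickle
for n in ("top","side"):
    s=m.snapshot(n); cv2.imwrite(f"pics/{n}0.png",s["color"]); pickle.dump(s,open(n+"0.pkl","wb"))
    R=cv2.Rodrigues(np.array(s["rvec"],float))[0]; print(n,-R.T@np.array(s["tvec"]).ravel())
    for q in ["cell_green","cell_red","nest_seat","port","objective_20x","oil_dropper","lens_tube"]:
        r=m.recognise(q,s)
        P=cloud(s)
        for x in r[:3]:
            u,v=x["location"]; print(q,np.round([u,v],1),round(x["score"],2),np.round(P[int(v),int(u)],3))
print(m.read_state(), m.hold_point_z)
E
```

```text
pics
top [0.36313685 0.01762442 1.33444933]
cell_red [171.7 247.8] 0.64 [0.434 0.343 0.022]
nest_seat [393.9 250.7] 0.84 [ 0.42  -0.295  0.011]
port [172.6 196.6] 0.92 [0.57  0.326 0.092]
objective_20x [337.9 236.3] 0.58 [ 0.459 -0.13   0.047]
lens_tube [278.5 265. ] 0.47 [0.38  0.037 0.035]
side [ 0.20888389 -0.43554473  0.9945258 ]
cell_green [207.2 187.6] 0.77 [0.433 0.2   0.022]
cell_red [178.6 147.7] 0.83 [0.432 0.356 0.022]
nest_seat [323.9 362.1] 0.95 [ 0.418 -0.307  0.008]
objective_20x [289.2 285.9] 0.7 [ 0.447 -0.141  0.05 ]
lens_tube [222.8 241.9] 0.62 [0.383 0.04  0.035]
{'clock': 0.8, 'q': array([ 1.14209899,  0.320948  , -0.07009162,  1.45050846,  0.02266166,
        1.37080729, -0.05691946]), 'qd': array([-0.00061451,  0.0019657 , -0.0001229 ,  0.00093337,  0.00010549,
        0.00075617, -0.00128853]), 'tau': array([-5.64758830e-04, -4.93350363e+01, -3.81448511e-01, -3.14556885e+01,
        1.34761402e-02,  1.16945819e-03,  1.32217974e-05]), 'tool_pos': array([ 0.27846415, -0.58734742,  0.23137803]), 'tool_rot': array([ 3.06477152e+00,  6.89851306e-01, -1.24928742e-04]), 'ft_force': array([ 0.27930142, -0.17231395,  0.18088861]), 'torque': array([ 0.03185385,  0.00430815, -0.03142541]), 'finger_force': 0.0, 'gripper_width': 0.08489749371941993} 0.0187
```

```bash
python3 - <<'E'
import cv2
for n,(a,b,c,d) in {"top":(130,330,110,450),"side":(80,420,110,450)}.items():
    im=cv2.imread(f"pics/{n}0.png")[a:b,c:d]
    k=min(800/im.shape[1],600/im.shape[0]); cv2.imwrite(f"pics/{n}0c.png",cv2.resize(im,None,fx=k,fy=k,interpolation=cv2.INTER_CUBIC)); print(k)
E
```

```text
2.3529411764705883
1.7647058823529411
```

View pics/top0c.png

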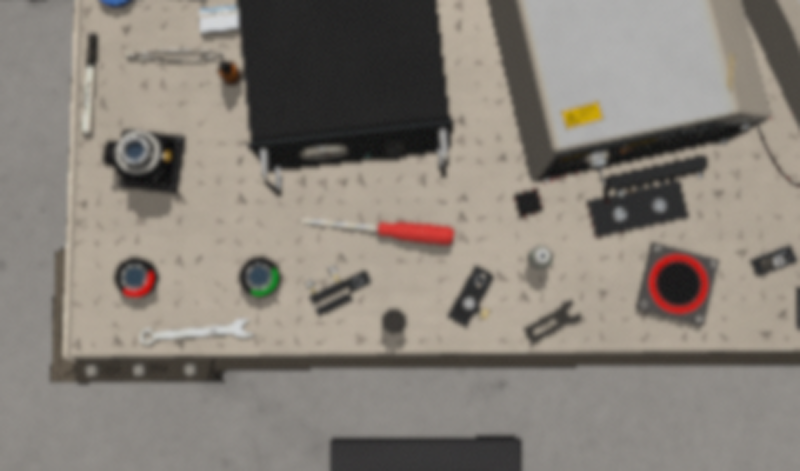

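View pics/side0c.png

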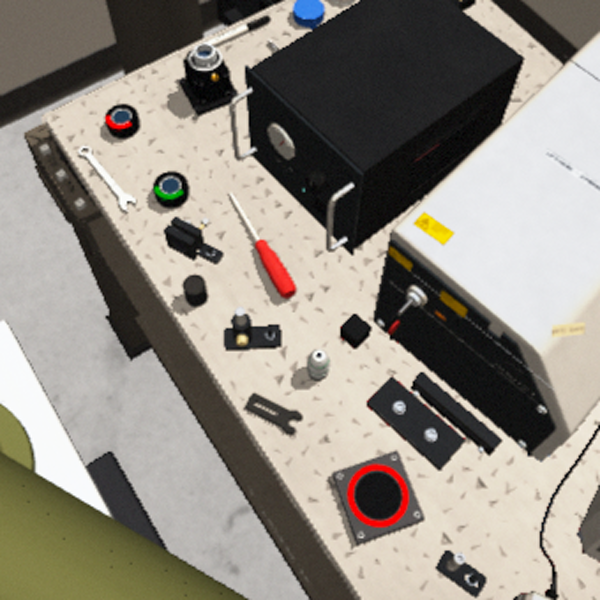

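Top view (full-image pixels): red cell ≈ (167,248), green cell ≈ (220,248), port spigot ≈ (168,194) with its brass screw on −y, and the red-ringed nest ≈ (399,250). The instruments stand behind. The side view agrees, and the networks' points match both. Next I'll get precise centres.

```bash
cat > meas.py <<'E'
from h import *
from scipy.optimize import least_squares
def inl(P,c,r,zl,zh):
    d=np.hypot(P[...,0]-c[0],P[...,1]-c[1]); return (d<r)&(P[...,2]>zl)&(P[...,2]<zh)
def rep(s,tag,c,r,zl,zh):
    P=cloud(s);k=inl(P,c,r,zl,zh);Q=P[k]
    if len(Q)<6: print(tag,"few",len(Q));return
    (x,y),R=cv2.minEnclosingCircle(Q[:,:2].astype(np.float32))
    print(tag,"n",len(Q),"mean",np.round(Q.mean(0),4),"circ",np.round([x,y,R],4),"zmed",np.round(np.median(Q[:,2]),4), "mid",np.round((np.percentile(Q,2,0)+np.percentile(Q,98,0))[:2]/2,4))
    return k
def ring(s,tag,lo,hi,c,r,z):
    hsv=cv2.cvtColor(s["color"],cv2.COLOR_BGR2HSV)
    h=hsv[...,0]; k=((h<8)|(h>172))&(hsv[...,1]>140)&(hsv[...,2]>80)
    P=cloud(s);k&=inl(P,c,r,-.01,.05)
    v,u=np.nonzero(k); el=cv2.fitEllipse(cv2.convexHull(np.c_[u,v].astype(np.int32)))
    zz=np.median(P[k][:,2]);print(tag,"ring ctr",np.round(el[0],1),np.round(unproj(s,*el[0],plane=z),4),"axes",el[1],"z",zz)
E
python3 - <<'E'
from meas import *
import pickle
for n in ("top","side"):
    s=pickle.load(open(n+"0.pkl","rb"))
    print(n,"pix/m", s["mtx"][0,0])
    rep(s,"red",(.432,.35),.045,.016,.035)
    rep(s,"green",(.433,.20),.045,.016,.035)
    rep(s,"spigot",(.57,.33),.06,.085,.105)
    rep(s,"flange",(.57,.33),.06,.067,.078)
    ring(s,"nest",0,0,(.42,-.3),.06,.012)
    rep(s,"nestblk",(.42,-.3),.075,.006,.03)
    rep(s,"objective",(.455,-.135),.04,.04,.07)
    rep(s,"dropper",(.66,.23),.06,.05,.09)
    rep(s,"lens",(.382,.037),.04,.025,.05)
    rep(s,"table",(.43,.27),.03,-.02,.02)
E
```

```text
top pix/m 457.9853121097357
red n 247 mean [0.4319 0.3545 0.0227] circ [0.4324 0.3545 0.0253] zmed 0.0227 mid [0.4312 0.3539]
green n 244 mean [0.4313 0.2032 0.0232] circ [0.4312 0.2038 0.0253] zmed 0.0233 mid [0.4311 0.2035]
spigot n 60 mean [0.5773 0.3401 0.0911] circ [0.5774 0.3402 0.0177] zmed 0.0908 mid [0.5773 0.3406]
flange n 137 mean [0.5751 0.3365 0.0736] circ [0.5782 0.3348 0.0318] zmed 0.0744 mid [0.577  0.3353]
nest ring ctr [397.9 250.2] [ 0.4194 -0.3086  0.012 ] axes (24.983436584472656, 25.786827087402344) z 0.011922958329647362
nestblk n 819 mean [ 0.4189 -0.3077  0.0115] circ [ 0.4202 -0.2994  0.0744] zmed 0.0115 mid [ 0.4202 -0.3074]
objective n 61 mean [ 0.4509 -0.1375  0.049 ] circ [ 0.4513 -0.1384  0.012 ] zmed 0.0494 mid [ 0.451  -0.1384]
dropper n 24 mean [0.6835 0.2423 0.0596] circ [0.6844 0.2428 0.0077] zmed 0.0594 mid [0.6843 0.243 ]
lens n 93 mean [0.3767 0.0398 0.036 ] circ [0.3763 0.04   0.0151] zmed 0.0357 mid [0.3771 0.0395]
table n 330 mean [ 0.4301  0.2703 -0.001 ] circ [0.4303 0.2701 0.0298] zmed -0.0008 mid [0.43   0.2698]
side pix/m 460.54341809700
[... 251 characters left out ...]
2 0.3405 0.0176] zmed 0.0919 mid [0.579  0.3408]
flange n 110 mean [0.5754 0.3286 0.0723] circ [0.574  0.3359 0.0319] zmed 0.072 mid [0.5786 0.3304]
nest ring ctr [323.7 360.5] [ 0.4202 -0.306   0.012 ] axes (34.54096221923828, 36.50151824951172) z 0.012819060104813025
nestblk n 1673 mean [ 0.4205 -0.3073  0.0113] circ [ 0.4292 -0.3031  0.0672] zmed 0.0117 mid [ 0.4208 -0.3069]
objective n 96 mean [ 0.452 -0.139  0.049] circ [ 0.4531 -0.1378  0.0124] zmed 0.049 mid [ 0.4529 -0.1383]
dropper few 0
lens n 143 mean [0.3782 0.0398 0.0363] circ [0.3785 0.0409 0.0158] zmed 0.0366 mid [0.3784 0.0404]
table n 317 mean [0.4298 0.2706 0.0005] circ [0.4299 0.2701 0.03  ] zmed 0.0005 mid [0.43   0.2712]
```

```bash
cat >> h.py <<'E'
def rv(yaw): # tool down, tool x at angle yaw; fingers close along yaw+90deg
    return np.pi*np.array([np.cos(yaw/2),np.sin(yaw/2),0])
def st(tag=""):
    s=m.read_state(); print(tag,"t%.1f"%s["clock"],"p",np.round(s["tool_pos"],4),"q7 %.2f"%s["q"][6],"F",np.round(s["ft_force"],1),"M",np.round(s["torque"],2),"w %.4f ff %.1f"%(s["gripper_width"],s["finger_force"]),flush=True); return s
RED=np.array([.4330,.3545]);GRN=np.array([.4322,.2037]);PORT=np.array([.5782,.3404]);NEST=np.array([.4200,-.3073])
E
python3 - <<'E'
from h import *
for n,c,z in (("red",RED,.006),("red",RED,.25),("mid",(.44,0),.25),("nest",NEST,.25),("nest",NEST,.013),("grn",GRN,.006),("port",PORT,.08),("port",PORT,.16)):
    for yaw in (-np.pi/2,0,np.pi/2,):
        q=m.ik([*c,z],rv(yaw)); print(n,z,round(yaw,2),None if q is None else np.round(q,2))
E
```

```text
red 0.006 -1.57 [ 0.2   0.7  -1.18  1.87  0.73  1.09  1.87]
red 0.006 0 [ 0.    0.51 -0.88  1.88  0.48  0.98 -2.66]
red 0.006 1.57 [ 0.12  0.6  -1.05  1.87  0.61  1.03 -1.19]
red 0.25 -1.57 [ 0.26  0.3  -1.18  1.62  0.28  1.41  2.19]
red 0.25 0 [ 0.26  0.3  -1.19  1.62  0.29  1.41 -2.52]
red 0.25 1.57 [-0.29  0.15 -0.49  1.64  0.07  1.37 -0.79]
mid 0.25 -1.57 None
mid 0.25 0 [ 0.14 -0.13 -0.18  1.9  -0.02  1.37 -1.61]
mid 0.25 1.57 [ 0.02 -0.13 -0.07  1.91 -0.01  1.37 -0.05]
nest 0.25 -1.57 [ 0.7   0.04 -0.12  1.74  0.01  1.36 -2.57]
nest 0.25 0 [ 0.79  0.05 -0.21  1.74  0.01  1.36 -1.  ]
nest 0.25 1.57 [ 0.96  0.05 -0.39  1.73  0.02  1.36  0.56]
nest 0.013 -1.57 [ 0.62  0.27 -0.05  1.99  0.02  0.88 -2.57]
nest 0.013 0 [ 0.77  0.28 -0.21  1.99  0.08  0.88 -1.05]
nest 0.013 1.57 [ 0.94  0.3  -0.4   1.98  0.15  0.89  0.46]
grn 0.006 -1.57 [ 0.54  0.47 -1.17  2.07  0.53  0.95  2.22]
grn 0.006 0 [ 0.44  0.39 -1.04  2.07  0.43  0.92 -2.41]
grn 0.006 1.57 [ 0.29  0.32 -0.86  2.07  0.31  0.88 -0.75]
port 0.08 -1.57 [ 0.21  0.81 -1.18  1.53  0.76  1.32  2.09]
port 0.08 0 [ 0.02  0.61 -0.82  1.54  0.47  1.2  -2.45]
port 0.08 1.57 [ 0.07  0.65 -0.91  1.54  0.53  1.22 -0.92]
port 0.16 -1.57 [ 0.21  0.7  -1.18  1.46  0.65  1.41  2.15]
port 0.16 0 [ 0.03  0.54 -0.83  1.46  0.4   1.32 -2.41]
port 0.16 1.57 [ 0.23  0.74 -1.24  1.45  0.7   1.44 -1.02]
```

```bash
cat >> h.py <<'E'
def centre_grasp(c,z=.006,yaw0=np.pi,dq=-np.pi/2):
    """square the cell up with two grips at right angles; leaves it gripped"""
    m.move_l([*c,z+.05],rv(yaw0),velocity=.3); m.move_l([*c,z],velocity=.12)
    m.gripper_to(.046); st("grip1"); m.gripper_to(.072)
    q=m.read_state()["q"].copy(); q[6]+=dq; m.set_joints(q)
    m.move_l([*c,z],rv(yaw0+dq))
    m.gripper_to(.046); st("grip2")
E
python3 - <<'E'
from h import *
H=np.pi/2
m.movep([.40,-.33,.25],rv(H)); m.movep([.44,0,.25],rv(H)); st("mid")
m.movep([*RED,.15],rv(np.pi)); st("above red")
centre_grasp(RED)
m.move_l([*RED,.08],velocity=.2)
s=m.snapshot("side");cv2.imwrite("pics/s1.png",s["color"]);st()
im=s["color"][90:240,110:310];cv2.imwrite("pics/s1c.png",cv2.resize(im,None,fx=4,fy=4,interpolation=cv2.INTER_CUBIC))
print(s["shot"],m.recognise("cell_red",s)[:1])
E
```

```text
mid t3.2 p [ 0.4403 -0.0017  0.25  ] q7 0.05 F [0.5 0.1 0.6] M [0.04 0.05 0.03] w 0.0856 ff 0.0
above red t4.5 p [0.4344 0.3528 0.1498] q7 0.49 F [ 0.7 -0.1  0.1] M [-0.01 -0.04 -0.05] w 0.0855 ff 0.0
grip1 t6.0 p [0.4336 0.3553 0.0074] q7 0.37 F [-1.1 -0.5  5.9] M [-0.11  0.1  -0.01] w 0.0483 ff 61.7
grip2 t8.3 p [0.4332 0.3548 0.0066] q7 -1.21 F [-1.9 -1.4  4.8] M [-0.24  0.3  -0.03] w 0.0483 ff 62.0
 t8.9 p [0.4326 0.3534 0.0786] q7 -1.14 F [-0.3 -0.4 -1.5] M [ 0.03  0.04 -0.03] w 0.0483 ff 61.9
3 [{'location': [172.7, 131.6], 'score': 0.56}]
```

View pics/s1c.png

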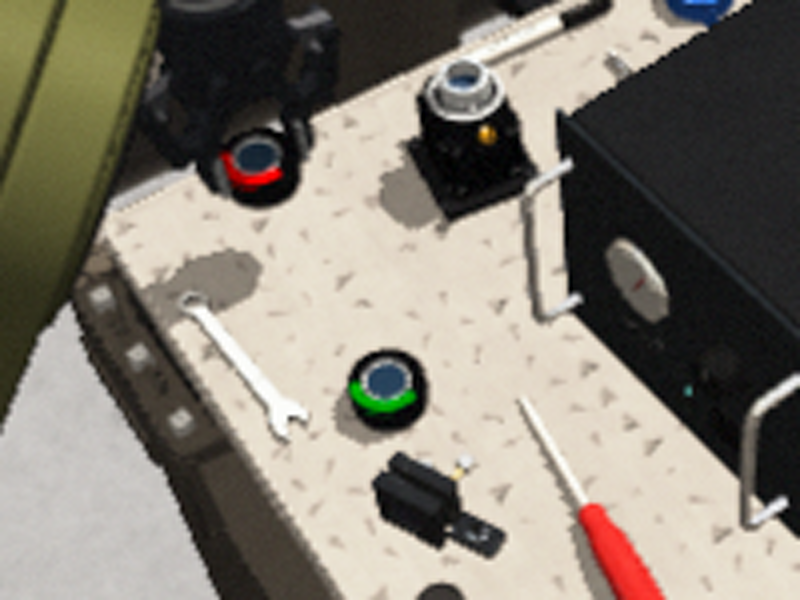

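The side view shows the red cell level between the fingers at ≈(260,165) in the crop, with the green cell undisturbed at (388,388). Next I'll carry the red cell to the nest.

```bash
python3 - <<'E'
from h import *
m.move_l([*RED,.25],velocity=.3)
m.move_l([.44,0,.25],velocity=.45); m.move_l([*NEST,.25],velocity=.45); st("over")
m.move_l([*NEST,.04],velocity=.25); m.sleep(.2); s0=st("hover")
s=m.snapshot("side")
for z in (.022,.019,.017,.015,.0135):
    m.move_l([*NEST,z],velocity=.04); m.sleep(.15); a=st()
    if a["ft_force"][2]-s0["ft_force"][2]>8: break
im=s["color"][280:420,240:410];cv2.imwrite("pics/s2c.png",cv2.resize(im,None,fx=4,fy=4,interpolation=cv2.INTER_CUBIC))
E
```

```text
over t12.1 p [ 0.4204 -0.3065  0.2497] q7 0.55 F [ 1.1  1.8 -0.8] M [ 0.06 -0.03 -0.06] w 0.0483 ff 61.9
hover t13.3 p [ 0.4209 -0.308   0.0414] q7 0.42 F [ 0.4 -0.2 -0.2] M [ 0.01 -0.04 -0.05] w 0.0481 ff 61.9
 t14.1 p [ 0.4202 -0.3074  0.0222] q7 0.41 F [ 0.1 -0.3 -0.5] M [-0.01  0.05 -0.03] w 0.0481 ff 61.9
 t14.5 p [ 0.42   -0.3073  0.019 ] q7 0.40 F [ 0.8 -0.4 -1.2] M [-0.03 -0.03 -0.01] w 0.0484 ff 61.9
 t14.9 p [ 0.42   -0.3073  0.017 ] q7 0.40 F [ 0.1 -0.5 -0.5] M [-0.01 -0.06  0.02] w 0.0483 ff 62.0
 t15.3 p [ 0.42   -0.3073  0.015 ] q7 0.40 F [ 0.5  0.5 -1.1] M [ 0.04 -0.02 -0.01] w 0.0482 ff 62.0
 t15.7 p [ 0.4202 -0.3074  0.0136] q7 0.40 F [ 1.1  0.5 -0.4] M [ 0.02 -0.1   0.01] w 0.0479 ff 62.1
```

View pics/s2c.png

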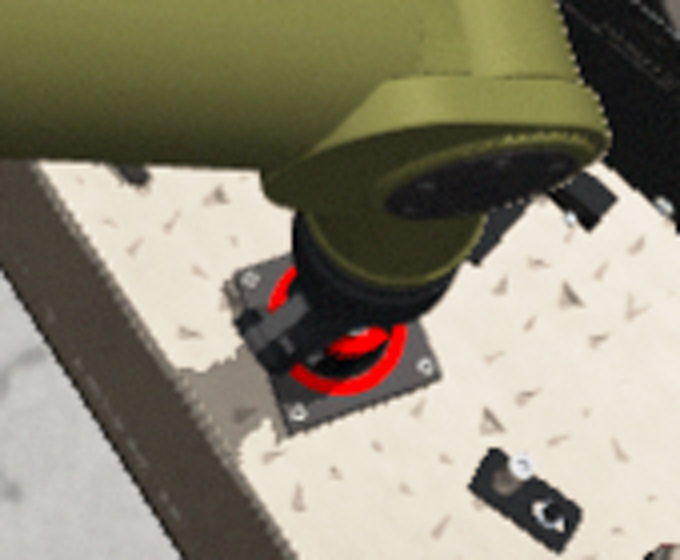

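The picture shows the cell over the ring, and it then went 4.5 mm below the rim level without contact force, so it is in the recess. Release it and check.

```bash
python3 - <<'E'
from meas import *
m.gripper_to(.062); st("rel")
m.move_l([*NEST,.06],velocity=.15); m.gripper_to(.085); m.move_l([*NEST,.25],velocity=.4)
m.move_l([.44,0.0,.25],velocity=.5)
st()
for n in ("side","top"):
    s=m.snapshot(n)
    rep(s,n+" cell",NEST,.04,.02,.04)
    ring(s,n+" nest",0,0,(.42,-.307),.06,.012)
    rep(s,n+" green",GRN,.04,.016,.035)
s=m.snapshot("side")
im=s["color"][280:420,240:410];cv2.imwrite("pics/s3c.png",cv2.resize(im,None,fx=4,fy=4,interpolation=cv2.INTER_CUBIC))
E
```

```text
rel t15.9 p [ 0.4199 -0.3074  0.0135] q7 0.40 F [-0.3  0.8 -0.1] M [-0.01 -0.    0.  ] w 0.0625 ff 0.0
 t18.2 p [4.388e-01 4.000e-04 2.486e-01] q7 0.10 F [ 0.1 -0.7  0.2] M [-0.07 -0.06  0.01] w 0.0849 ff 0.0
side cell n 509 mean [ 0.4191 -0.309   0.0312] circ [ 0.4198 -0.3082  0.0256] zmed 0.0315 mid [ 0.4194 -0.3088]
side nest ring ctr [323.7 360.5] [ 0.4203 -0.306   0.012 ] axes (34.43376922607422, 36.5820426940918) z 0.013519587747295492
side green n 160 mean [0.4245 0.205  0.024 ] circ [0.4303 0.2036 0.0255] zmed 0.0243 mid [0.4255 0.2041]
top cell n 253 mean [ 0.4178 -0.3092  0.0304] circ [ 0.4187 -0.3139  0.0291] zmed 0.0305 mid [ 0.4178 -0.3095]
top nest ring ctr [397.9 250.1] [ 0.4197 -0.3085  0.012 ] axes (24.838285446166992, 25.55816650390625) z 0.013776722182664054
top green n 245 mean [0.4313 0.2032 0.0233] circ [0.4314 0.2038 0.0253] zmed 0.0235 mid [0.4315 0.2027]
```

View pics/s3c.png

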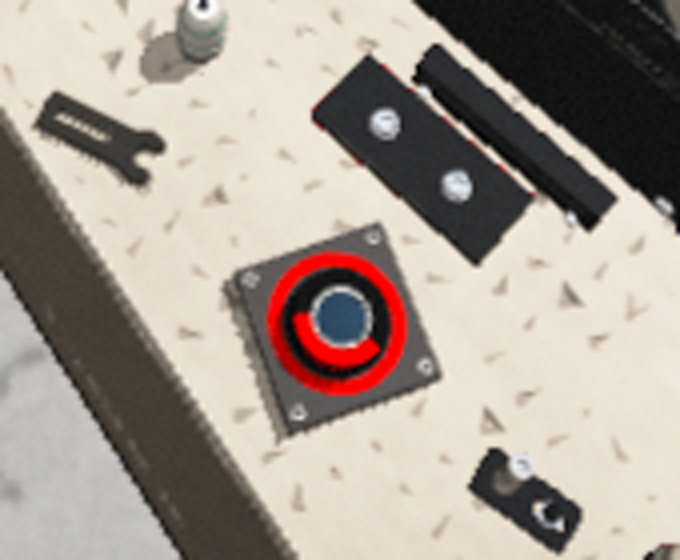

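The red cell sits flat and centred in the ring, with its top at about 31 mm as it should be. Now the green cell.

```bash
python3 - <<'E'
from h import *
m.movep([*GRN,.15],rv(np.pi))
centre_grasp(GRN)
m.move_l([*GRN,.16],velocity=.25)
m.move_l([.45,.33,.17],velocity=.35); m.move_l([*PORT,.17],velocity=.3)
m.move_l([*PORT,.112],velocity=.15); m.sleep(.2); s0=st("hover")
for z in (.104,.100,.098,.096,.094,.092,.090,.0885):
    m.move_l([*PORT,z],velocity=.04); m.sleep(.1); a=st("z%.4f"%z)
    if np.abs(a["ft_force"]-s0["ft_force"]).max()>7: break
E
```

```text
grip1 t20.7 p [0.433  0.2041 0.0074] q7 0.75 F [-2.8 -0.8 10. ] M [-0.2   0.49 -0.02] w 0.0479 ff 61.2
grip2 t23.1 p [0.4324 0.2038 0.0066] q7 -0.82 F [-2.9 -0.7  6.7] M [-0.18  0.37 -0.02] w 0.0483 ff 61.7
hover t25.7 p [0.5787 0.341  0.1135] q7 -0.92 F [-0.  -0.3 -0.3] M [ 0.04 -0.   -0.04] w 0.0484 ff 61.9
z0.1040 t26.1 p [0.5782 0.3404 0.1039] q7 -0.92 F [-0.3  0.8 -1.7] M [-0.01  0.   -0.08] w 0.0479 ff 61.9
z0.1000 t26.5 p [0.5783 0.3408 0.1001] q7 -0.93 F [ 0.3  0.6 -0.1] M [ 0.32 -0.2  -0.02] w 0.0480 ff 61.9
z0.0980 t26.8 p [0.5786 0.3413 0.0986] q7 -0.93 F [1.5 3.1 2.2] M [ 0.76 -0.38 -0.02] w 0.0480 ff 62.2
z0.0960 t27.2 p [0.5787 0.3422 0.0962] q7 -0.93 F [ 3.3  6.4 -1.2] M [ 1.38 -0.72 -0.  ] w 0.0481 ff 61.9
z0.0940 t27.5 p [0.5785 0.3424 0.0944] q7 -0.93 F [2.7 6.3 0.6] M [ 1.32 -0.61 -0.01] w 0.0482 ff 62.1
z0.0920 t27.9 p [0.5785 0.3424 0.0925] q7 -0.93 F [2.6 6.3 0.8] M [ 1.37 -0.54 -0.05] w 0.0483 ff 62.1
z0.0900 t28.2 p [0.5785 0.3426 0.0906] q7 -0.93 F [2.  6.2 1.5] M [ 1.41 -0.57  0.02] w 0.0482 ff 62.2
z0.0885 t28.6 p [0.5784 0.3426 0.0891] q7 -0.93 F [2.7 5.2 1.7] M [ 1.32 -0.57  0.09] w 0.0481 ff 62.2
```

```bash
python3 - <<'E'
from h import *
C=np.array([.5790,.3436]); H=np.pi/2
m.move_l([*C,.0895],velocity=.04); m.sleep(.15); st("centred")
for z in (.088,.087,.086,.085,.084):
    m.move_l([*C,z],velocity=.04); m.sleep(.1); a=st("z%.4f"%z)
    if a["ft_force"][2]>6: break
q=m.ik([*C,z],rv(H)); np.save("base.npy",np.r_[z,C,q])
for k in range(1,17):
    p=q.copy(); p[6]+=np.radians(8*k); m.set_joints(p); a=st("deg %d"%(8*k))
    if a["ft_force"][2]<2 and a["tool_pos"][2]<z+.0012: print("drop?"); break
E
```

```text
centred t29.0 p [0.5785 0.343  0.0888] q7 -0.94 F [-0.7  1.2 -0.8] M [ 0.17  0.05 -0.03] w 0.0480 ff 62.0
z0.0880 t29.3 p [0.5791 0.3432 0.0884] q7 -0.94 F [-1.1 -0.5  5.6] M [-0.19  0.38 -0.01] w 0.0485 ff 62.5
z0.0870 t29.7 p [0.5794 0.3435 0.0883] q7 -0.94 F [-2.2 -2.2  8.7] M [-0.32  0.48  0.02] w 0.0480 ff 63.0
deg 8 t29.9 p [0.58   0.3441 0.0883] q7 -0.80 F [-1.   0.1  7.3] M [-0.06  0.09  0.07] w 0.0477 ff 62.7
deg 16 t30.2 p [0.5801 0.3441 0.0883] q7 -0.66 F [0.1 0.1 6.5] M [-0.07  0.1   0.  ] w 0.0480 ff 62.7
deg 24 t30.4 p [0.5792 0.3438 0.0869] q7 -0.52 F [-0.2  1.5  0.8] M [ 0.21 -0.11  0.05] w 0.0482 ff 62.2
drop?
```

It contacted at pin height (TCP 0.0883), and dropped at 24° of turn. Now I'll push it home.

```bash
python3 - <<'E'
from h import *
b=np.load("base.npy"); C=b[1:3]; yaw=np.pi/2+np.radians(24)
for z in (.0855,.084,.0825,.081,.080,.079,.078,.077):
    m.move_l([*C,z],rv(yaw),velocity=.04); m.sleep(.15); a=st("z%.4f"%z)
    if a["ft_force"][2]>18: break
    if a["tool_pos"][2]>.083 and a["ft_force"][2]>12: print("bind?"); break
E
```

```text
z0.0855 t30.8 p [0.5791 0.344  0.0852] q7 -0.52 F [ 1.6  2.8 -1.2] M [ 0.63 -0.45  0.26] w 0.0481 ff 62.0
z0.0840 t31.2 p [0.5791 0.344  0.0842] q7 -0.52 F [1.2 2.8 0.3] M [ 0.63 -0.35  0.24] w 0.0482 ff 62.2
z0.0825 t31.6 p [0.5791 0.344  0.083 ] q7 -0.52 F [0.3 2.3 4.5] M [ 0.56 -0.1   0.23] w 0.0479 ff 62.6
z0.0810 t32.0 p [0.5791 0.344  0.0815] q7 -0.52 F [1.1 3.  5.9] M [ 0.57 -0.13  0.24] w 0.0483 ff 62.7
z0.0800 t32.4 p [0.5791 0.344  0.0808] q7 -0.52 F [-0.7  2.1  7.3] M [ 0.47 -0.01  0.21] w 0.0483 ff 62.9
z0.0790 t32.8 p [0.5791 0.344  0.0807] q7 -0.52 F [-0.3  1.2 11.5] M [0.17 0.33 0.19] w 0.0480 ff 63.2
z0.0780 t33.2 p [0.5792 0.344  0.0806] q7 -0.52 F [-2.   0.6 15.2] M [-0.15  0.67  0.19] w 0.0479 ff 63.7
z0.0770 t33.6 p [0.5792 0.344  0.0806] q7 -0.52 F [-3.8 -2.7 20.1] M [-0.44  0.99  0.24] w 0.0480 ff 64.1
```

The hard stop is 7.7 mm below the pin-top contact, past the spring ramp from 4.5 to about 8 N, so it is home. One last look before handing in.

```bash
python3 - <<'E'
from meas import *
m.sleep(.3)
s=m.snapshot("side"); st()
rep(s,"red",NEST,.04,.02,.04); rep(s,"obj",(.452,-.138),.04,.04,.07); rep(s,"lens",(.378,.040),.04,.025,.05)
rep(m.snapshot("top"),"drop",(.684,.243),.03,.05,.09)
im=s["color"][80:200,150:310];cv2.imwrite("pics/s4c.png",cv2.resize(im,None,fx=5,fy=5,interpolation=cv2.INTER_CUBIC))
E
```

```text
t34.0 p [0.5791 0.344  0.0805] q7 -0.52 F [-4.4 -2.3 20.7] M [-0.45  0.95  0.21] w 0.0482 ff 64.1
red n 510 mean [ 0.4191 -0.309   0.0311] circ [ 0.4199 -0.3081  0.0255] zmed 0.0313 mid [ 0.4193 -0.3088]
obj n 97 mean [ 0.452  -0.1392  0.0493] circ [ 0.4534 -0.1375  0.0123] zmed 0.0498 mid [ 0.4532 -0.1381]
lens n 144 mean [0.3782 0.0399 0.0358] circ [0.3779 0.0411 0.0158] zmed 0.0364 mid [0.3782 0.0409]
drop n 26 mean [0.6832 0.2421 0.0593] circ [0.6836 0.2422 0.0078] zmed 0.0603 mid [0.684  0.2421]
```

View pics/s4c.png

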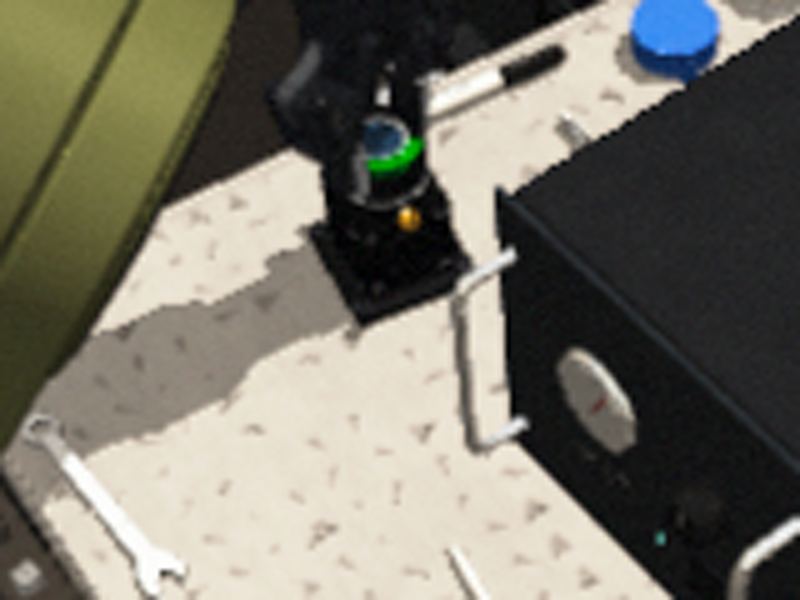

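The green cell sits level on the flange, at ≈(390,160) in the crop, and is held by the fingers. The bystanders and the red cell have not moved.

```bash
python3 -c "
from bench import manip as m
print(m.hand_in())"
```

```text
the job is handed in; nothing more can be done
None
```

The job is handed in at about 34 s on the clock (no verdict was returned): the red cell lies flat and released in the reject nest, the green cell is held pushed home on the port at about 20 N, and the bystanders have not moved.

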